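# Clip down the filter cell and seat its keyed collar

## Robot

A 6-joint arm with a two-finger parallel gripper is mounted at the origin on the work surface. World frame = base frame: x ahead of the robot, y to its left, z up, the work surface at z = 0. Lengths are in mm, angles in rad, forces in N, time in s.
With the tool pointing down it reaches from about 350 to 875 mm from the base axis. Payload 4.2 kg.
Tool frame: the origin (TCP) lies at the very end of the fingers, on their centre line; the grasp point (between the pads) lies arm.grip_depth behind it (arm.grip_depth is the distance from the TCP to the grasp point, in mm); x points along the fingers, y is the direction in which the jaws open and shut, and the axes are right-handed (so a half turn about x gives the same grasp; the last joint's range is limited). The gripper opens to 85 mm and grips with 20 to 120 N. Pads are 22 mm wide; open, the fingers measure 114 mm over their backs; the gripper's body (76 mm by 85 mm) begins 54 mm behind the grasp point. The pads swing forward as they close: fully open they stand 13 mm farther back than shut.
Start: joints at [-0.899, 0.385, 0.008, 0, -1.194, -0.259], TCP at [250.747, -572.473, 231.312] pointing down, gripper open.
Joint ranges: [-3.14, 3.14], [-1.21, 2.06], [-1.07, 1.41], [-3.16, 2.05], [-2.99, -0.16], [-3.1, 3.1]. Speed limits (rad/s): [2.79, 2.79, 3.14, 3.14, 3.14, 3.14].

## Interface

Orientations are given as a unit quaternion [x, y, z, w].
In Python, from bench import arm, get_image, models gives the robot as it stands.
- The arm moves only by the tool arm_command, never from a script. Its argument "rows" is a list of rows, each an object of numbers: "dx", "dy", "dz": the shift along the tool's x, y, z in m; "wx", "wy", "wz": the turn, a rotation vector about the tool's x, y, z in degrees; "gripper": the closure, from -1 (fully open) to 1 (shut). A call has exactly 8 rows; each row is the pose to reach, as a shift and turn from the pose measured when the call began, along the tool's axes at that moment; what a row does not reach only later rows make up. A row lasts 1/10 s, in which the tool goes at most 50 mm and 8.59 degrees, less where a joint would pass 70% of its speed; a pose out of reach is approached as far as the arm can. A call with a gripper value outside its range is refused whole. The fingers move at their own pace and stop on an object; the grip force is fixed at half the most. Time passes only in rows, so rows that repeat a pose let the fingers close, or fill a call up. It gives the time, the measured TCP pose, the force and the opening at its end, in the units of the state.
- arm.read_state(): the state, without advancing time (a new reading comes with each control period).
- get_image(name): name is "scene" or "top" or "wrist"; returns a dict with "img" (384x512x3 uint8, red, green, blue), "K" (3x3 intrinsics, pixels), "rvec" (rotation vector, rad) and "tvec" (3), from world to camera coordinates, as OpenCV has them; the wrist camera has in their place "T_tool_cam" (4x4, takes a point from camera to tool coordinates, whose origin is the TCP and whose axes are the tool frame's). Camera axes: x right, y down, z forward; pixel columns grow to the right and rows downward; lengths in mm; the calibration is good to about 2 mm. A picture is of the moment at which its call begins: read the wrist's pose just before it. There is no depth.
- arm.job_done(): hands the job in, once; it reports no verdict.
Trained networks look in the newest picture that a camera, given by its name, has taken for a name from the list of things; names that differ only in an ending like _2 or _b are one class to them, and where a whole thing is asked for, a point or a joint stands for the part that bears it (a point fixed in the world has none). Each returns a list of dicts, best first, with "conf" (0 to 1); they miss things now and then, are a little off and sometimes report something else, mostly with a low value. They report only what shows in the picture. A call takes as long as a camera call. They do not tell look-alikes from the thing itself.
- models.cut_out(camera, query): "mask" (384x512 bool, what is visible of it) and "extent" ([left, top, right, bottom] in pixels, round what is visible of it).
The state is a dict: "clock": time; "joints": joint angles; "joint_vel": joint speeds; "joint_efforts": joint torques, N m; "position": TCP position; "ee_rot": TCP orientation; "contact_force": force on the tool from outside, world axes, zero at the start; "wrist_torque": the same for the moment, N m; "gripper_width": finger opening in mm.
Only numpy, scipy, OpenCV 4.12 (cv2) and the standard library are available. Lean on these libraries where they do the work, as an engineer would, in place of code of your own. Each camera call takes 0.05 s, during which the arm holds its last target.

## Task

Get the filter cell ready for a leak test: first swing the raised wire clamp down and press its front tab until the sprung jaw snaps under the cross pin and the clamp stays shut by itself. Then grip the knurled collar on top of the cell and turn it clockwise (seen from above) until its hidden keyway finds the pin inside and the collar can be pushed down, push it fully home, and finish while still gripping it and holding it home against its spring. Leave the dishes, tube rack and bottle where they are.

Things in the scene. Friction and masses are not known exactly. Their poses are not given: they have to be found in the camera images.
- stand: Aluminium base plate 205 x 130 x 14 mm fixed on the bench, with a white round filter cell (flange 100 mm wide, top 55 mm above the bench) and the steel collar on top. Origin on the bench under the cell's vertical axis; x axis runs from the clip post (x = -64 mm, nearer the robot) to the clamp's hinge (x = +78 mm, posts 70 mm high); z up. Place and yaw vary.
- clip (a point): Centre of the 8 mm cross pin that the clamp's jaw snaps under: along the stand's y axis, 40 mm long, 50 mm above the bench, held by two aluminium cheeks 56 mm high.
- bail (a joint): Angle (rad) of the wire clamp: a loop of 7 mm wire 94 mm wide, 125 mm long, hinged about the stand's y axis 62 mm above the bench; it passes round the collar. 0 = shut, level; starts raised 0.55 to 0.9. A light spring (2 N at the tab) lifts it part-way if let go too soon. Near 0 the sprung jaw yields at 10 to 15 N and snaps under the pin; pressed to 0, it then stays at 0.01 to 0.02.
- tab (a point): Centre of the upper face of the clamp's pressing tab, a steel plate 34 mm (along the clamp) x 36 mm x 6 mm; 148 mm from the hinge axis and 6 mm above the plane of the wires. z axis = normal of the tab's face, x axis points along the clamp to the hinge. When shut it is at x = -70 mm, 68 mm above the bench in the stand's frame. The hanging jaw is below it.
- collar: Knurled steel collar, a plain upright cylinder 56 mm in diameter, 34 mm high, flat closed top, on the stand's axis. Origin: centre of its underside, 98 mm above the bench when up. This frame does not turn with the collar: the keyway's direction is not known. A spring pushes it up with about 4 N when up, 8 N when home.
- collar_mid (a point): Centre of the collar, half-way up. To find the pin turn it clockwise from above by 0.3 to 1.9 rad in all (two grasps may be needed); the pin enters over about 0.2 rad of turn. Light friction (0.02 N m): it stays where left. Not pressed, it turns on past the keyway, to an end stop 0.5 rad further.
- collar_top (a point): Centre of the collar's flat top: 132 mm above the bench when up, 130 mm when stopped hard on the pin (keyway not over it), 120 mm when home (12 mm travel in all).
- dishes: Bystander: two stacked lidded culture dishes, 90 mm wide, 34 mm high. Origin under the centre.
- rack: Bystander: white tube rack 70 x 120 mm with capped glass tubes, 92 mm high. Origin under the centre.
- bottle: Bystander: small white bottle 60 mm wide, 130 mm high, behind the stand. Origin under the centre.
Mind the look-alikes: they are no part of the job. Several things have the shape of the stand; the one meant has the colours described above.

How it is judged:
By the outcome, as a careful person would: the job done as asked, in the order asked, and still so for the second after the job is handed in, while the arm keeps its last pose, push and grip.
It also fails if it takes over 72 s, if anything falls off the work surface, if the arm or the gripper's body presses on something with over 40 N, if the wrist force passes 120 N, or if a joint passes its speed limit or range.

## Working session

There is one attempt and no reset: what is moved stays moved. The work goes in short steps, Python scripts to look and compute and a tool call to move; the robot and the scene stay as the last step left them, time stands still between calls to the robot, and variables do not carry over. Pictures are saved under pics/ and viewed, and the job is handed in when it is done.

Besides the shell and the picture viewer there is one more tool, called after "Request:" as name(argument=value, ...), one argument or row to a line, values as JSON. arm_command: Moves the arm, as the interface text tells. Its arguments: {"type":"object","properties":{"rows":{"type":"array"}},"required":["rows"]}

```bash
ls; mkdir -p pics
python3 - <<'E'
from bench import arm,get_image,models
import cv2
print(arm.read_state(), arm.grip_depth)
for n in ["scene","top"]:
    d=get_image(n); cv2.imwrite(f"pics/{n}0.png",d["img"][:,:,::-1]); print(n,d["K"],d["rvec"],d["tvec"])
    for q in ["stand","bail","tab","collar","dishes","rack","bottle"]:
        print(q,[(round(r["conf"],2),r["extent"]) for r in models.cut_out(n,q)])
E
```

```text
pics
{'clock': 0.0, 'joints': array([-8.99382206e-01,  3.85540474e-01,  6.62666144e-03, -5.19010204e-04,
       -1.19400454e+00, -2.58593640e-01]), 'joint_vel': array([-0.00273585,  0.00014562,  0.00110664, -0.00112016,  0.00047044,
       -0.00012455]), 'joint_efforts': array([-1.44280248e-04, -3.92287016e+01,  1.88402957e+01,  4.18639988e+00,
       -4.59456991e-03, -1.48598343e-05]), 'position': array([ 250.52787074, -571.9479814 ,  230.22865422]), 'ee_rot': array([-0.14410647,  0.69229443,  0.14560061,  0.69192645]), 'contact_force': array([-0.42390217,  0.95551177, -1.13366039]), 'wrist_torque': array([ 0.05233828, -0.01873003,  0.02450157]), 'gripper_width': 85.39479279212051} 18.700000000000003
scene [[360.19206475   0.         252.98897247]
 [  0.         360.19206475 191.55921603]
 [  0.           0.           1.        ]] [ 2.06329809  0.88608669 -0.45066753] [-415.21629574 -174.9679612  1332.12056253]
stand [(0.9, [37.3, 208.2, 127.3, 295.6]), (0.61, [200.9, 172.2, 261.2, 245.5]), (0.6, [330.2, 148.6, 412.6, 213.6]), (0.56, [182.0, 172.6, 265.9, 272.5])]
bail [(0.81, [353.
[... 748 characters left out ...]
5.40182775]
stand [(0.84, [261.7, 165.7, 310.2, 242.1]), (0.71, [91.7, 107.4, 149.8, 186.7]), (0.56, [365.4, 235.3, 426.6, 311.2])]
bail [(0.75, [94.7, 112.9, 139.6, 172.0]), (0.74, [380.4, 248.1, 425.7, 305.8])]
tab [(0.87, [95.2, 112.0, 141.1, 172.9]), (0.83, [266.3, 173.3, 310.9, 218.4]), (0.69, [380.5, 245.3, 419.6, 305.3]), (0.56, [282.0, 125.1, 311.0, 153.0]), (0.5, [351.4, 177.6, 382.3, 206.9])]
collar [(0.86, [93.9, 123.8, 123.4, 146.9]), (0.62, [396.4, 261.7, 424.7, 289.2]), (0.49, [278.8, 184.7, 302.8, 205.4])]
dishes [(0.95, [352.2, 176.0, 383.1, 209.6])]
rack [(0.58, [185.6, 179.7, 238.0, 221.3])]
bottle [(0.68, [285.1, 125.0, 312.2, 152.5]), (0.32, [262.1, 165.2, 310.9, 241.4])]
```

Run:
```python
import cv2
a=cv2.imread("pics/scene0.png");b=cv2.imread("pics/top0.png")
cv2.imwrite("pics/scene0b.png",cv2.resize(a,(800,600),interpolation=cv2.INTER_CUBIC))
cv2.imwrite("pics/top0b.png",cv2.resize(b,(800,600),interpolation=cv2.INTER_CUBIC))
```

```text
(no output)
```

View pics/scene0b.png

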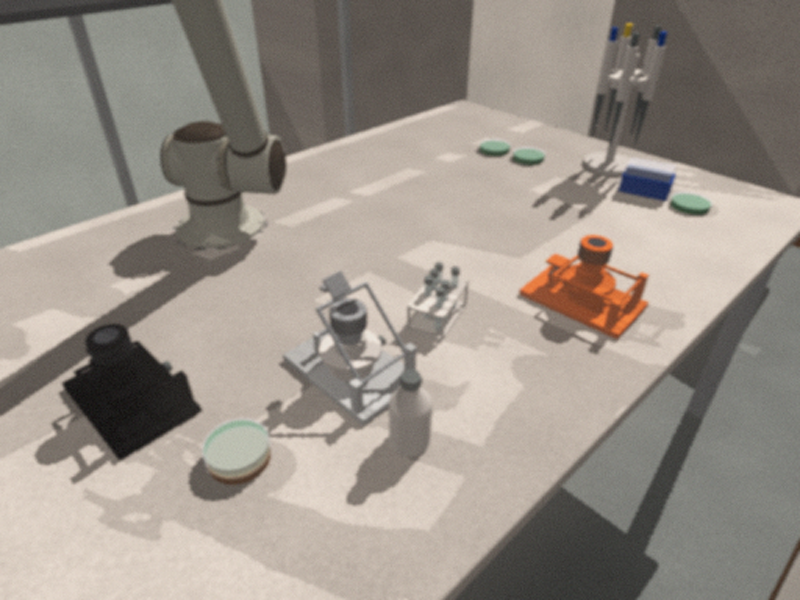

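View pics/top0b.png

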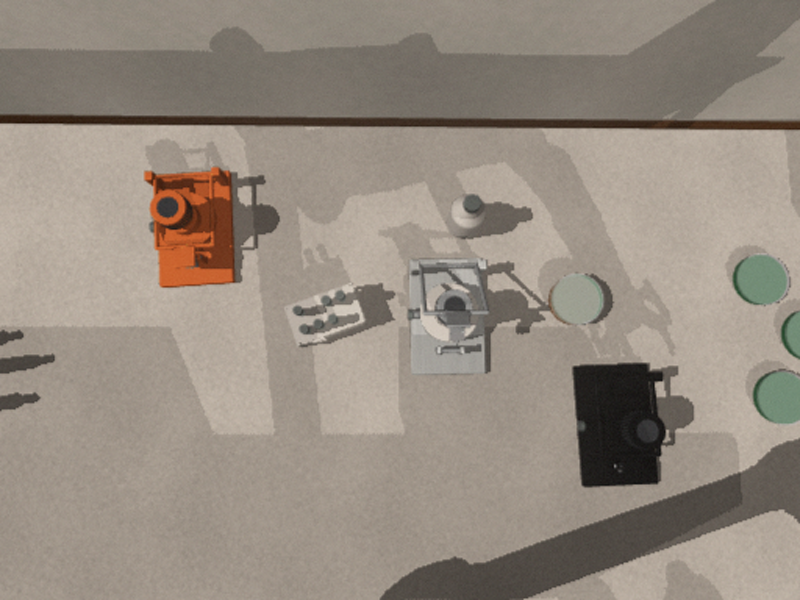

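Candidates (512-px top view): orange stand (≈122,145), black stand (≈395,272) and the aluminium/white/steel one (≈288,202). The third fits the description. In the scene view it is at ≈(222,220). Next, a close crop and a measurement.

Run:
```python
import cv2
a=cv2.imread("pics/scene0.png");b=cv2.imread("pics/top0.png")
c=cv2.resize(b[155:250,250:330],None,fx=6,fy=6,interpolation=cv2.INTER_CUBIC)
cv2.imwrite("pics/tc.png",c)
cv2.imwrite("pics/sc.png",cv2.resize(a[165:275,175:285],None,fx=5.4,fy=5.4,interpolation=cv2.INTER_CUBIC))
```

```text
(no output)
```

View pics/tc.png

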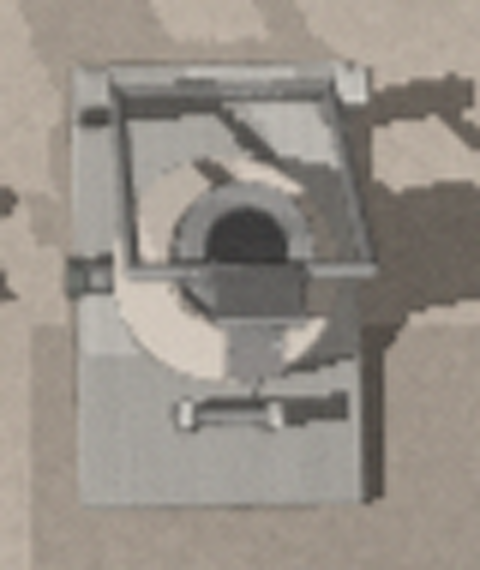

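View pics/sc.png

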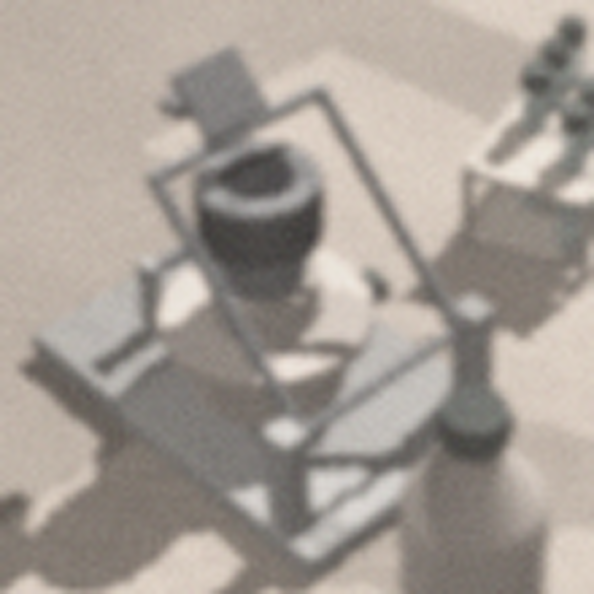

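The crop shows the aluminium plate, white cell, steel collar and raised clamp with its tab pointing towards the robot, so the choice holds. Now I'll fit the pose with picked points from both views.

```bash
cat > fit.py <<'E'
import numpy as np,cv2
from scipy.optimize import least_squares
Kt=np.array([[352.52,0,258.723],[0,352.52,190.74],[0,0,1]]);rt=np.array([2.16755226,-2.16543504,.15922383]);tt=np.array([-19.944,619.8689,905.4018])
Ks=np.array([[360.192,0,252.989],[0,360.192,191.559],[0,0,1]]);rs=np.array([2.06329809,.88608669,-.45066753]);ts=np.array([-415.216,-174.968,1332.1206])
T=lambda u,v:(250+u/6-.4,155+v/6-.4)
S=lambda u,v:(175+u/5.4-.4,165+v/5.4-.4)
# kind, point in stand frame (function of th, off), pix, cam
def bail(s,y,h,th): # s along the clamp from hinge, h above plane
    return [78-s*np.cos(th)+h*np.sin(th),y,62+s*np.sin(th)+h*np.cos(th)]
obs=[]
A=lambda cam,f,p,w=1:obs.append((cam,f,p,w))
# left in top image = +y (check)
A('t',lambda th,o:[o-102.5,65,14],T(80,503));A('t',lambda th,o:[o-102.5,-65,14],T(362,503))
A('t',lambda th,o:[o+102.5,65,14],T(72,65))
A('t',lambda th,o:[0,0,132],T(242,240))
A('t',lambda th,o:[-64,0,54],T(229,412))
A('t',lambda th,o:bail(125,47,0,th),T(131,270));A('t',lambda th,o:bail(125,-47,0,th),T(374,268))
A('t',lambda th,o:bail(165,18,6,th),T(221,320));A('t',lambda th,o:bail(165,-18,6,th),T(304,320))
A('s',lambda th,o:bail(125,47,0,th),S(320,95)) if 0 else None
A('s',lambda th,o:bail(125,-47,0,th),S(154,181));A('s',lambda th,o:bail(125,47,0,th),S(320,95))
A('s',lambda th,o:bail(165,-18,6,th),S(173,78));A('s',lambda th,o:bail(165,18,6,th),S(233,47))
A('s',lambda th,o:[0,0,132],S(261,181))
A('s',lambda th,o:[o-102.5,-65,14],S(38,343));A('s',lambda th,o:[o+102.5,-65,14],S(310,553))
def res(p,ret=0):
    x,y,yaw,th,o=p;out=[]
    R=np.array([[np.cos(yaw),-np.sin(yaw),0],[np.sin(yaw),np.cos(yaw),0],[0,0,1]])
    for c,f,px,w in obs:
        P=R@np.array(f(th,o))+[x,y,0]
        q=cv2.projectPoints(P,*((rt,tt,Kt) if c=='t' else (rs,ts,Ks)),None)[0].ravel()
        out+=list((q-px))
    return np.array(out)
if __name__=="__main__":
    Rt=cv2.Rodrigues(rt)[0];print("topcam",-Rt.T@tt)
    s=least_squares(res,[600,-80,0,.7,0],loss='soft_l1');print(s.x)
    print(np.round(res(s.x).reshape(-1,2),1).tolist())
E
python3 fit.py
```

```text
topcam [5.01712311e+02 7.13009471e-01 9.76049120e+02]
[ 5.99398980e+02 -9.33226290e+01  1.75475262e-02  7.62789756e-01
 -4.24790127e+00]
[[-0.4, 0.6], [0.5, -0.3], [-0.5, -0.9], [0.2, -0.2], [-0.2, -1.1], [-0.2, -0.5], [-1.1, -0.8], [-1.4, 0.4], [0.6, 0.2], [0.1, 0.6], [-0.0, -0.1], [-1.3, -1.3], [-0.5, -1.6], [-0.1, -0.2], [-1.8, -1.5], [-0.1, 2.2]]
```

```bash
cat > h.py <<'E'
import numpy as np
from scipy.spatial.transform import Rotation as R
from bench import arm,get_image,models
S0=np.array([599.4,-93.3]);YAW=0.0175
def w(p): # stand->world
    c,s=np.cos(YAW),np.sin(YAW);return np.array([S0[0]+c*p[0]-s*p[1],S0[1]+s*p[0]+c*p[1],p[2]])
def down(phi): # tool x down, tool y at world angle phi
    y=np.array([np.cos(phi),np.sin(phi),0]);x=np.array([0,0,-1.]);return R.from_matrix(np.c_[x,y,np.cross(x,y)])
def st():
    s=arm.read_state();r=R.from_quat(s['ee_rot']);m=r.as_matrix()
    print('t %.1f pos %s phi_y %.3f xax %s j %s F %s M %s w %.1f'%(s['clock'],np.round(s['position'],1),np.arctan2(m[1,1],m[0,1]),np.round(m[:,0],3),np.round(s['joints'],3),np.round(s['contact_force'],1),np.round(s['wrist_torque'],2),s['gripper_width']))
    return s
def go(p,rot):
    s=arm.read_state();r=R.from_quat(s['ee_rot'])
    d=r.inv().apply(np.array(p)-s['position'])/1000;v=(r.inv()*rot).as_rotvec(degrees=True)
    print('d',np.round(d,4),'w',np.round(v,2),'|d|',round(float(np.linalg.norm(d)),3))
E
python3 - <<'E'
from h import *
s=st()
from fit import bail
print(w(bail(152,0,6,.763)))
print("up first");go([s['position'][0],s['position'][1],290],down(np.pi/2))
for ph in (np.pi/2+YAW,-np.pi/2+YAW): go(w(bail(152,0,6,.763))*[1,1,0]+[0,0,290],down(ph))
E
```

```text
t 0.8 pos [ 250.8 -572.5  231.3] phi_y 1.984 xax [ 0. -0. -1.] j [-0.899  0.385  0.008 -0.    -1.194 -0.259] F [ 0.2  0.3 -0.8] M [-0.03  0.02 -0.04] w 85.7
[571.69037054 -93.78496802 171.38270909]
up first
d [-0.0587 -0.      0.    ] w [23.65  0.    0.  ] |d| 0.059
d [-0.0587  0.3097  0.486 ] w [22.65  0.    0.  ] |d| 0.579
d [-0.0587  0.3097  0.486 ] w [-157.35   -0.      0.  ] |d| 0.579
```

Request:
arm_command(
  rows=[
    {"dx": -0.05, "gripper": 1},
    {"dx": -0.06, "dy": 0.02, "dz": 0.03, "wx": 8, "gripper": 1},
    {"dx": -0.06, "dy": 0.05, "dz": 0.075, "wx": 15, "gripper": 1},
    {"dx": -0.06, "dy": 0.075, "dz": 0.115, "wx": 22.65, "gripper": 1},
    {"dx": -0.06, "dy": 0.1, "dz": 0.155, "wx": 22.65, "gripper": 1},
    {"dx": -0.06, "dy": 0.125, "dz": 0.195, "wx": 22.65, "gripper": 1},
    {"dx": -0.06, "dy": 0.15, "dz": 0.235, "wx": 22.65, "gripper": 1},
    {"dx": -0.06, "dy": 0.175, "dz": 0.275, "wx": 22.65, "gripper": 1},
  ],
)

```text
validation failed for argument at $.ro...
```

Run:
```python
from h import *
from fit import bail
s=st()
go(w(bail(152,0,6,.763))*[1,1,0]+[0,0,290],down(np.pi/2+YAW))
```

```text
t 0.8 pos [ 250.8 -572.5  231.3] phi_y 1.984 xax [ 0. -0. -1.] j [-0.899  0.385  0.008 -0.    -1.194 -0.259] F [ 0.2  0.3 -0.8] M [-0.03  0.02 -0.04] w 85.7
d [-0.0587  0.3097  0.486 ] w [22.65  0.    0.  ] |d| 0.579
```

Request:
arm_command(
  rows=[
    {"dx": -0.05, "dy": 0, "dz": 0, "wx": 0, "wy": 0, "wz": 0, "gripper": 1},
    {"dx": -0.06, "dy": 0.02, "dz": 0.03, "wx": 8, "wy": 0, "wz": 0, "gripper": 1},
    {"dx": -0.06, "dy": 0.05, "dz": 0.075, "wx": 15, "wy": 0, "wz": 0, "gripper": 1},
    {"dx": -0.06, "dy": 0.075, "dz": 0.115, "wx": 22.65, "wy": 0, "wz": 0, "gripper": 1},
    {"dx": -0.06, "dy": 0.1, "dz": 0.155, "wx": 22.65, "wy": 0, "wz": 0, "gripper": 1},
    {"dx": -0.06, "dy": 0.125, "dz": 0.195, "wx": 22.65, "wy": 0, "wz": 0, "gripper": 1},
    {"dx": -0.06, "dy": 0.15, "dz": 0.235, "wx": 22.65, "wy": 0, "wz": 0, "gripper": 1},
    {"dx": -0.06, "dy": 0.175, "dz": 0.275, "wx": 22.65, "wy": 0, "wz": 0, "gripper": 1},
  ],
)

```text
clock: 1.6
position: [433.2, -300.1, 291.7]
ee_rot: [-0.006, 0.707, 0.006, 0.707]
contact_force: [0.5, -0.3, 0.4]
gripper_width: 0.0
```

Run:
```python
from h import *
from fit import bail
s=st()
go(w(bail(152,0,6,.763))*[1,1,0]+[0,0,290],down(np.pi/2+YAW))
```

```text
t 1.6 pos [ 433.2 -300.1  291.7] phi_y 1.588 xax [ 0.001 -0.    -1.   ] j [-0.298  0.178 -0.129  0.    -1.264 -1.256] F [ 0.5 -0.3  0.4] M [-0.09 -0.1   0.01] w 0.0
d [0.0018 0.2039 0.1421] w [0.   0.05 0.02] |d| 0.248
```

Request:
arm_command(
  rows=[
    {"dx": 0, "dy": 0.04, "dz": 0.028, "wx": 0, "wy": 0, "wz": 0, "gripper": 1},
    {"dx": 0, "dy": 0.08, "dz": 0.056, "wx": 0, "wy": 0, "wz": 0, "gripper": 1},
    {"dx": 0, "dy": 0.12, "dz": 0.084, "wx": 0, "wy": 0, "wz": 0, "gripper": 1},
    {"dx": 0, "dy": 0.16, "dz": 0.112, "wx": 0, "wy": 0, "wz": 0, "gripper": 1},
    {"dx": 0.002, "dy": 0.204, "dz": 0.142, "wx": 0, "wy": 0, "wz": 0, "gripper": 1},
    {"dx": 0.002, "dy": 0.204, "dz": 0.142, "wx": 0, "wy": 0, "wz": 0, "gripper": 1},
    {"dx": 0.002, "dy": 0.204, "dz": 0.142, "wx": 0, "wy": 0, "wz": 0, "gripper": 1},
    {"dx": 0.002, "dy": 0.204, "dz": 0.142, "wx": 0, "wy": 0, "wz": 0, "gripper": 1},
  ],
)

```text
clock: 2.4
position: [571.1, -94.2, 289.8]
ee_rot: [-0.006, 0.707, 0.006, 0.707]
contact_force: [0.4, -0.1, -0.3]
gripper_width: 0.0
```

Run:
```python
from h import *
from fit import bail
import cv2
s=st()
d=get_image("wrist");cv2.imwrite("pics/w1.png",d["img"][:,:,::-1]);print(d["K"],d["T_tool_cam"])
im=cv2.resize(d["img"][:,:,::-1],(800,600),interpolation=cv2.INTER_CUBIC)
# overlay predicted points
Rm=R.from_quat(s['ee_rot']).as_matrix();T=np.eye(4);T[:3,:3]=Rm;T[:3,3]=s['position'];M=np.linalg.inv(T@d["T_tool_cam"])
for P in [bail(131,18,6,.763),bail(131,-18,6,.763),bail(165,18,6,.763),bail(165,-18,6,.763),bail(125,47,0,.763),bail(125,-47,0,.763),[0,0,132],[-64,-20,50],[-64,20,50],[78,47,70],[78,-47,70]]:
    q=M@np.r_[w(P),1];q=d["K"]@q[:3];print(np.round(P),np.round(q[:2]/q[2],1))
    cv2.circle(im,tuple(int(v) for v in q[:2]/q[2]*1.5625),3,(0,0,255),-1)
cv2.imwrite("pics/w1b.png",im)
```

```text
t 2.4 pos [571.1 -94.2 289.8] phi_y 1.588 xax [ 0.001 -0.001 -1.   ] j [ 1.170e-01  2.710e-01 -1.200e-02  1.000e-03 -1.288e+00 -1.670e+00] F [ 0.4 -0.1 -0.3] M [-0.01  0.05  0.03] w 0.0
[[293.22980947   0.         252.67761537]
 [  0.         293.22980947 191.17361137]
 [  0.           0.           1.        ]] [[ 6.50746057e-04 -2.85200230e-01  9.58467738e-01 -1.43366123e+02]
 [ 9.99999428e-01  9.99622853e-04 -3.81497470e-04 -9.47020240e-01]
 [-8.49303089e-04  9.58467438e-01  2.85200717e-01 -7.23730569e+01]
 [ 0.00000000e+00  0.00000000e+00  0.00000000e+00  1.00000000e+00]]
[-13.  18. 157.] [272.4 196.8]
[-13. -18. 157.] [236.  196.8]
[-37.  18. 180.] [274.7 178.5]
[-37. -18. 180.] [234.1 178.5]
[-12.  47. 148.] [300.4 194.5]
[-12. -47. 148.] [208.  194.4]
[  0   0 132] [254.1 200.9]
[-64 -20  50] [238.5 133.5]
[-64  20  50] [269.5 133.5]
[78 47 70] [288.4 240.8]
[ 78 -47  70] [219.3 240.8]
```

View pics/w1b.png

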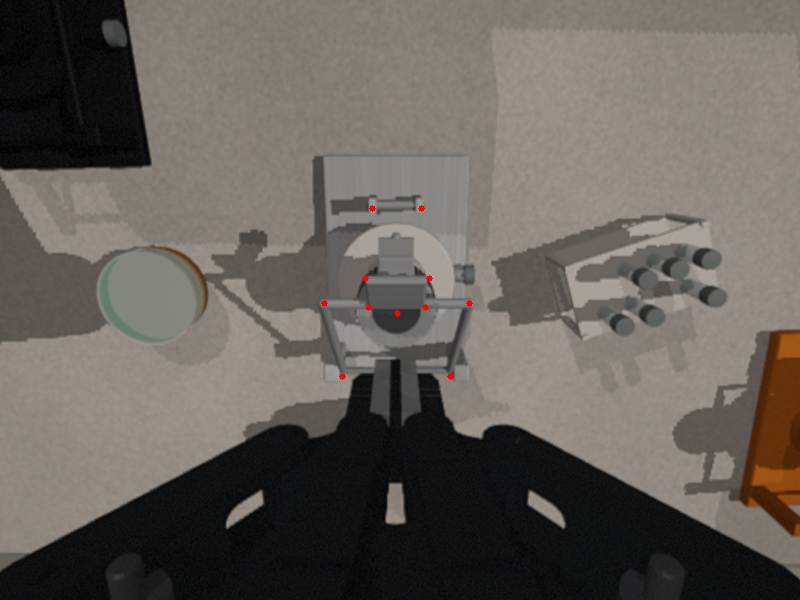

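Run:
```python
from h import *
from fit import bail
s=st()
c,sn=np.cos(YAW),np.sin(YAW);D=s['position'][:2]-S0
cx=c*D[0]+sn*D[1];cy=-sn*D[0]+c*D[1];print(cx,cy)
for th in [.9,.8,.7,.6,.5,.4,.3,.2,.15,.1,.05,.02,0]:
    b=bail(158,0,6,th);print(th,'tcp x,z',round(b[0]+11,1),round(b[2],1),'dx',round((s['position'][2]-b[2])/1000,4),'dz',round((b[0]+11-cx)/1000,4))
```

```text
t 2.5 pos [571.  -94.6 290. ] phi_y 1.587 xax [ 0.001 -0.    -1.   ] j [ 1.160e-01  2.700e-01 -1.200e-02  1.000e-03 -1.288e+00 -1.670e+00] F [ 0.5 -0.2  0.2] M [-0.    0.07 -0.06] w -0.2
-28.41672202039801 -0.8400967600487663
0.9 tcp x,z -4.5 189.5 dx 0.1005 dz 0.0239
0.8 tcp x,z -16.8 179.5 dx 0.1105 dz 0.0116
0.7 tcp x,z -28.0 168.4 dx 0.1217 dz 0.0004
0.6 tcp x,z -38.0 156.2 dx 0.1339 dz -0.0096
0.5 tcp x,z -46.8 143.0 dx 0.147 dz -0.0184
0.4 tcp x,z -54.2 129.1 dx 0.161 dz -0.0258
0.3 tcp x,z -60.2 114.4 dx 0.1756 dz -0.0318
0.2 tcp x,z -64.7 99.3 dx 0.1908 dz -0.0362
0.15 tcp x,z -66.3 91.5 dx 0.1985 dz -0.0379
0.1 tcp x,z -67.6 83.7 dx 0.2063 dz -0.0392
0.05 tcp x,z -68.5 75.9 dx 0.2141 dz -0.0401
0.02 tcp x,z -68.8 71.2 dx 0.2189 dz -0.0404
0 tcp x,z -69.0 68.0 dx 0.222 dz -0.0406
```

Request:
arm_command(
  rows=[
    {"dx": 0.045, "dy": 0.001, "dz": 0.012, "wx": 0, "wy": 0, "wz": 0, "gripper": 1},
    {"dx": 0.085, "dy": 0.001, "dz": 0.012, "wx": 0, "wy": 0, "wz": 0, "gripper": 1},
    {"dx": 0.11, "dy": 0.001, "dz": 0.012, "wx": 0, "wy": 0, "wz": 0, "gripper": 1},
    {"dx": 0.122, "dy": 0.001, "dz": 0.0, "wx": 0, "wy": 0, "wz": 0, "gripper": 1},
    {"dx": 0.134, "dy": 0.001, "dz": -0.0095, "wx": 0, "wy": 0, "wz": 0, "gripper": 1},
    {"dx": 0.147, "dy": 0.001, "dz": -0.0185, "wx": 0, "wy": 0, "wz": 0, "gripper": 1},
    {"dx": 0.161, "dy": 0.001, "dz": -0.026, "wx": 0, "wy": 0, "wz": 0, "gripper": 1},
    {"dx": 0.161, "dy": 0.001, "dz": -0.026, "wx": 0, "wy": 0, "wz": 0, "gripper": 1},
  ],
)

```text
clock: 3.25
position: [542.5, -95.6, 127.9]
ee_rot: [-0.005, 0.708, 0.005, 0.706]
contact_force: [-1.5, 0.0, -0.4]
gripper_width: -0.1
```

```bash
cat > look.py <<'E'
import sys,cv2
from h import *
s=st()
c,sn=np.cos(YAW),np.sin(YAW);D=s['position'][:2]-S0
print('stand frame tcp',c*D[0]+sn*D[1],-sn*D[0]+c*D[1],s['position'][2])
n=sys.argv[1]; cams=sys.argv[2:]
a=[]
for k in cams:
    im=get_image(k)["img"][:,:,::-1]
    if k=="scene": im=cv2.resize(im[150:280,165:295],(390,390),interpolation=cv2.INTER_CUBIC)
    else: im=im[80:330,100:420] if 0 else cv2.resize(im[60:310,100:420],(400,312)); im=cv2.copyMakeBorder(im,0,390-im.shape[0],0,0,0) if im.shape[0]<390 else im
    a.append(im)
cv2.imwrite(f"pics/{n}.png",np.hstack(a))
E
python3 look.py p1 scene wrist
```

```text
t 3.2 pos [542.5 -95.6 127.9] phi_y 1.584 xax [-0.003 -0.    -1.   ] j [ 0.12   0.36  -0.316  0.    -0.898 -1.677] F [-1.5  0.  -0.4] M [ 0.03  0.05 -0.01] w -0.1
stand frame tcp -56.88723398009461 -1.2603962186962554 127.88638986413059
```

View pics/p1.png

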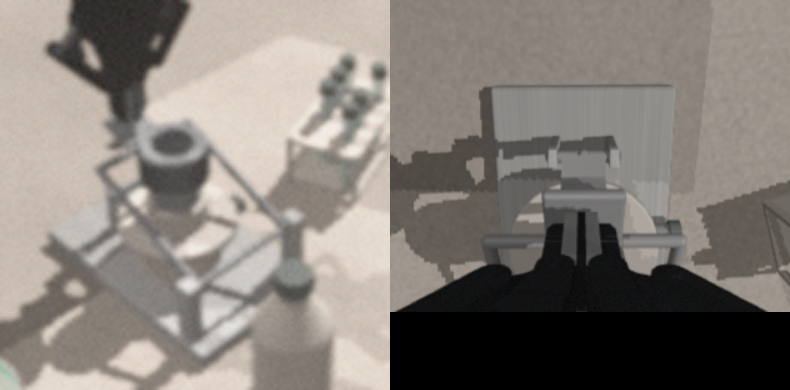

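Request:
arm_command(
  rows=[
    {"dx": 0.007, "dy": 0.001, "dz": -0.001, "wx": 0, "wy": 0, "wz": 0, "gripper": 1},
    {"dx": 0.0135, "dy": 0.001, "dz": -0.003, "wx": 0, "wy": 0, "wz": 0, "gripper": 1},
    {"dx": 0.021, "dy": 0.001, "dz": -0.006, "wx": 0, "wy": 0, "wz": 0, "gripper": 1},
    {"dx": 0.0285, "dy": 0.001, "dz": -0.008, "wx": 0, "wy": 0, "wz": 0, "gripper": 1},
    {"dx": 0.036, "dy": 0.001, "dz": -0.0095, "wx": 0, "wy": 0, "wz": 0, "gripper": 1},
    {"dx": 0.044, "dy": 0.001, "dz": -0.0105, "wx": 0, "wy": 0, "wz": 0, "gripper": 1},
    {"dx": 0.05, "dy": 0.001, "dz": -0.0115, "wx": 0, "wy": 0, "wz": 0, "gripper": 1},
    {"dx": 0.05, "dy": 0.001, "dz": -0.0115, "wx": 0, "wy": 0, "wz": 0, "gripper": 1},
  ],
)

```text
clock: 4.15
position: [533.4, -94.4, 79.2]
ee_rot: [-0.006, 0.707, 0.005, 0.707]
contact_force: [-0.1, -0.4, 1.6]
gripper_width: -0.2
```

```bash
python3 look.py p2 scene wrist
```

```text
t 4.2 pos [533.4 -94.4  79.2] phi_y 1.586 xax [ 0.001 -0.001 -1.   ] j [ 0.125  0.407 -0.394  0.002 -0.77  -1.682] F [-0.1 -0.4  1.6] M [-0.08  0.23  0.01] w -0.2
stand frame tcp -66.02598408822226 0.08329787159852775 79.19725716287392
```

View pics/p2.png

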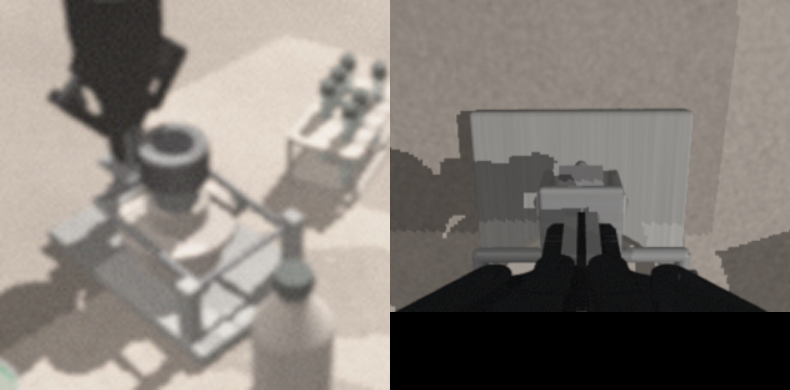

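Request:
arm_command(
  rows=[
    {"dx": 0.002, "dy": 0, "dz": -0.001, "wx": 0, "wy": 0, "wz": 0, "gripper": 1},
    {"dx": 0.004, "dy": 0, "dz": -0.002, "wx": 0, "wy": 0, "wz": 0, "gripper": 1},
    {"dx": 0.006, "dy": 0, "dz": -0.0025, "wx": 0, "wy": 0, "wz": 0, "gripper": 1},
    {"dx": 0.008, "dy": 0, "dz": -0.003, "wx": 0, "wy": 0, "wz": 0, "gripper": 1},
    {"dx": 0.009, "dy": 0, "dz": -0.003, "wx": 0, "wy": 0, "wz": 0, "gripper": 1},
    {"dx": 0.01, "dy": 0, "dz": -0.003, "wx": 0, "wy": 0, "wz": 0, "gripper": 1},
    {"dx": 0.011, "dy": 0, "dz": -0.003, "wx": 0, "wy": 0, "wz": 0, "gripper": 1},
    {"dx": 0.0115, "dy": 0, "dz": -0.003, "wx": 0, "wy": 0, "wz": 0, "gripper": 1},
  ],
)

```text
clock: 5.05
position: [530.0, -94.4, 67.4]
ee_rot: [-0.006, 0.707, 0.005, 0.707]
contact_force: [0.9, 1.4, 1.6]
gripper_width: -0.3
```

```bash
python3 look.py p3 scene wrist
```

```text
t 5.0 pos [530.  -94.4  67.4] phi_y 1.586 xax [-0.    -0.001 -1.   ] j [ 1.260e-01  4.190e-01 -4.130e-01  1.000e-03 -7.400e-01 -1.682e+00] F [0.9 1.4 1.6] M [0.23 0.09 0.05] w -0.3
stand frame tcp -69.3956155066371 0.15403460038501926 67.44902552380013
```

View pics/p3.png

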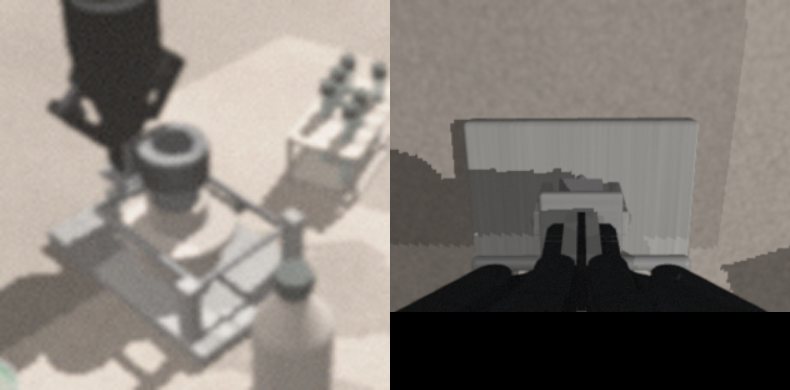

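Request:
arm_command(
  rows=[
    {"dx": 0.0005, "dy": 0, "dz": 0, "wx": 0, "wy": 0, "wz": 0, "gripper": 1},
    {"dx": 0.001, "dy": 0, "dz": 0, "wx": 0, "wy": 0, "wz": 0, "gripper": 1},
    {"dx": 0.0015, "dy": 0, "dz": 0, "wx": 0, "wy": 0, "wz": 0, "gripper": 1},
    {"dx": 0.002, "dy": 0, "dz": 0, "wx": 0, "wy": 0, "wz": 0, "gripper": 1},
    {"dx": 0.002, "dy": 0, "dz": 0, "wx": 0, "wy": 0, "wz": 0, "gripper": 1},
    {"dx": 0.002, "dy": 0, "dz": 0, "wx": 0, "wy": 0, "wz": 0, "gripper": 1},
    {"dx": 0.002, "dy": 0, "dz": 0, "wx": 0, "wy": 0, "wz": 0, "gripper": 1},
    {"dx": 0.002, "dy": 0, "dz": 0, "wx": 0, "wy": 0, "wz": 0, "gripper": 1},
  ],
)

```text
clock: 5.95
position: [530.0, -94.4, 66.5]
ee_rot: [-0.006, 0.707, 0.005, 0.707]
contact_force: [-2.0, 2.6, 6.8]
gripper_width: -0.1
```

```bash
python3 -c "
from h import *
st()"
```

```text
t 6.0 pos [530.  -94.4  66.5] phi_y 1.586 xax [ 0.    -0.001 -1.   ] j [ 0.126  0.42  -0.414  0.002 -0.737 -1.682] F [-2.   2.6  6.8] M [ 0.38  0.67 -0.02] w -0.1
```

Request:
arm_command(
  rows=[
    {"dx": 0.001, "dy": 0, "dz": 0, "wx": 0, "wy": 0, "wz": 0, "gripper": 1},
    {"dx": 0.002, "dy": 0, "dz": 0, "wx": 0, "wy": 0, "wz": 0, "gripper": 1},
    {"dx": 0.0025, "dy": 0, "dz": 0, "wx": 0, "wy": 0, "wz": 0, "gripper": 1},
    {"dx": 0.003, "dy": 0, "dz": 0, "wx": 0, "wy": 0, "wz": 0, "gripper": 1},
    {"dx": 0.0035, "dy": 0, "dz": 0, "wx": 0, "wy": 0, "wz": 0, "gripper": 1},
    {"dx": 0.0035, "dy": 0, "dz": 0, "wx": 0, "wy": 0, "wz": 0, "gripper": 1},
    {"dx": 0.0035, "dy": 0, "dz": 0, "wx": 0, "wy": 0, "wz": 0, "gripper": 1},
    {"dx": 0.0035, "dy": 0, "dz": 0, "wx": 0, "wy": 0, "wz": 0, "gripper": 1},
  ],
)

```text
clock: 6.75
position: [530.1, -94.5, 66.2]
ee_rot: [-0.006, 0.707, 0.005, 0.707]
contact_force: [-7.3, 2.9, 21.2]
gripper_width: 0.1
```

```bash
python3 -c "
from h import *
st()"
```

```text
t 6.8 pos [530.1 -94.5  66.2] phi_y 1.587 xax [ 0.001 -0.002 -1.   ] j [ 0.126  0.42  -0.415  0.003 -0.735 -1.682] F [-7.3  2.9 21.2] M [0.89 2.04 0.01] w 0.1
```

Request:
arm_command(
  rows=[
    {"dx": -0.002, "dy": 0, "dz": 0, "wx": 0, "wy": 0, "wz": 0, "gripper": 1},
    {"dx": -0.005, "dy": 0, "dz": 0, "wx": 0, "wy": 0, "wz": 0, "gripper": 1},
    {"dx": -0.015, "dy": 0, "dz": 0, "wx": 0, "wy": 0, "wz": 0, "gripper": 1},
    {"dx": -0.03, "dy": 0, "dz": 0, "wx": 0, "wy": 0, "wz": 0, "gripper": 1},
    {"dx": -0.05, "dy": 0, "dz": 0, "wx": 0, "wy": 0, "wz": 0, "gripper": 1},
    {"dx": -0.08, "dy": 0, "dz": 0, "wx": 0, "wy": 0, "wz": 0, "gripper": 1},
    {"dx": -0.11, "dy": 0, "dz": 0, "wx": 0, "wy": 0, "wz": 0, "gripper": 1},
    {"dx": -0.11, "dy": 0, "dz": 0, "wx": 0, "wy": 0, "wz": 0, "gripper": 1},
  ],
)

```text
clock: 7.55
position: [532.8, -94.4, 180.9]
ee_rot: [-0.007, 0.704, 0.005, 0.711]
contact_force: [0.5, 0.3, 0.3]
gripper_width: -0.1
```

```bash
python3 look.py p4 scene wrist
```

```text
t 7.5 pos [532.8 -94.4 180.9] phi_y 1.588 xax [ 0.01  -0.002 -1.   ] j [ 0.126  0.281 -0.282  0.004 -0.998 -1.682] F [0.5 0.3 0.3] M [ 0.02 -0.06 -0.01] w -0.1
stand frame tcp -66.65888876011583 0.01719331114447309 180.87804610378228
```

View pics/p4.png

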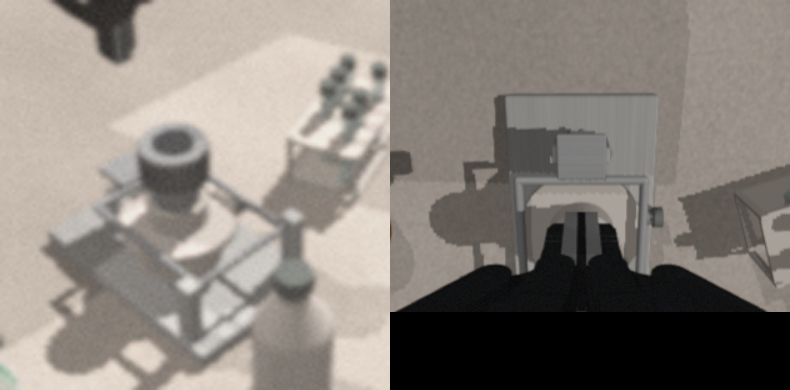

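Request:
arm_command(
  rows=[
    {"dx": -0.03, "dy": 0, "dz": 0, "wx": 0, "wy": 0, "wz": 0, "gripper": 0},
    {"dx": -0.05, "dy": 0, "dz": 0.02, "wx": -8, "wy": 0, "wz": 0, "gripper": -1},
    {"dx": -0.05, "dy": 0, "dz": 0.05, "wx": -16, "wy": 0, "wz": 0, "gripper": -1},
    {"dx": -0.05, "dy": 0.001, "dz": 0.067, "wx": -24, "wy": 0, "wz": 0, "gripper": -1},
    {"dx": -0.05, "dy": 0.001, "dz": 0.067, "wx": -32, "wy": 0, "wz": 0, "gripper": -1},
    {"dx": -0.05, "dy": 0.001, "dz": 0.067, "wx": -40, "wy": 0, "wz": 0, "gripper": -1},
    {"dx": -0.05, "dy": 0.001, "dz": 0.067, "wx": -48, "wy": 0, "wz": 0, "gripper": -1},
    {"dx": -0.05, "dy": 0.001, "dz": 0.067, "wx": -56, "wy": 0, "wz": 0, "gripper": -1},
  ],
)

```text
clock: 8.45
position: [596.1, -92.1, 224.7]
ee_rot: [-0.339, 0.622, 0.339, 0.62]
contact_force: [0.4, 0.8, -0.4]
gripper_width: 85.4
```

```bash
cat > wl.py <<'E'
from h import *
from fit import bail
import cv2,sys
s=st()
d=get_image("wrist")
im=cv2.resize(d["img"][:,:,::-1],(800,600),interpolation=cv2.INTER_CUBIC).copy()
T=np.eye(4);T[:3,:3]=R.from_quat(s['ee_rot']).as_matrix();T[:3,3]=s['position'];M=np.linalg.inv(T@d["T_tool_cam"])
def pr(P):
    q=d["K"]@(M@np.r_[w(P),1])[:3];return q[:2]/q[2]*1.5625
ht=float(sys.argv[2]) if len(sys.argv)>2 else 132
for z in (ht,):
    for a in np.arange(0,6.28,.2): cv2.circle(im,tuple(int(v) for v in pr([28*np.cos(a),28*np.sin(a),z])),1,(0,0,255),-1)
for P in [bail(125,47,0,.015),bail(125,-47,0,.015),bail(165,18,6,.015),bail(165,-18,6,.015),bail(131,-18,6,.015),bail(131,18,6,.015)]:
    cv2.circle(im,tuple(int(v) for v in pr(P)),3,(0,255,0),-1)
cv2.imwrite(f"pics/{sys.argv[1]}.png",im)
for ph in (3.0,): 
    for z in (200,99): go(w([0,0,z]),down(ph))
E
python3 wl.py c1
```

```text
t 8.4 pos [596.1 -92.1 224.7] phi_y 2.570 xax [-0.002 -0.001 -1.   ] j [ 1.150e-01  3.530e-01 -5.700e-02  1.000e-03 -1.162e+00 -6.880e-01] F [ 0.4  0.8 -0.4] M [-0.02 -0.03 -0.02] w 85.4
d [ 0.0248 -0.0035  0.0008] w [-24.44  -0.1   -0.08] |d| 0.025
d [ 0.1258 -0.0036  0.001 ] w [-24.44  -0.1   -0.08] |d| 0.126
```

View pics/c1.png

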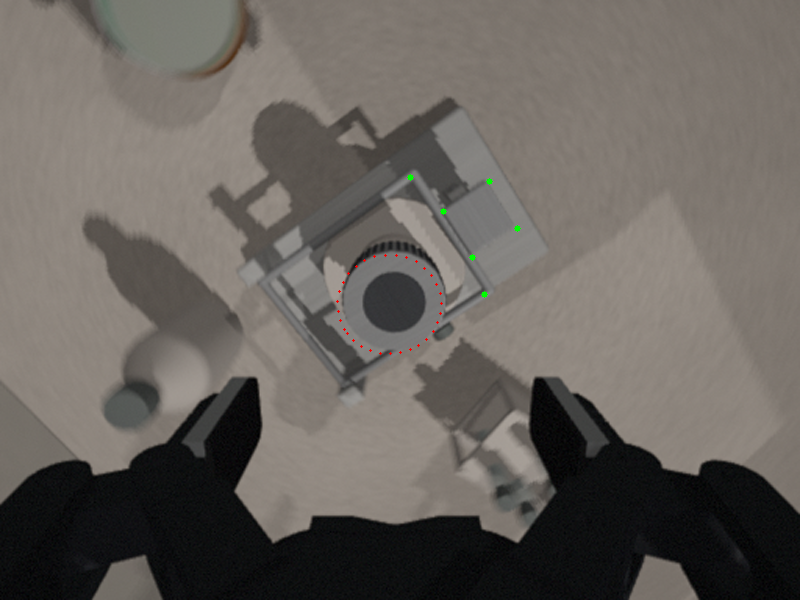

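Request:
arm_command(
  rows=[
    {"dx": 0.01, "dy": -0.002, "dz": 0, "wx": -8, "wy": 0, "wz": 0, "gripper": -1},
    {"dx": 0.03, "dy": -0.002, "dz": 0, "wx": -16, "wy": 0, "wz": 0, "gripper": -1},
    {"dx": 0.05, "dy": -0.002, "dz": 0, "wx": -24.4, "wy": 0, "wz": 0, "gripper": -1},
    {"dx": 0.065, "dy": -0.002, "dz": 0, "wx": -24.4, "wy": 0, "wz": 0, "gripper": -1},
    {"dx": 0.08, "dy": -0.002, "dz": 0, "wx": -24.4, "wy": 0, "wz": 0, "gripper": -1},
    {"dx": 0.1, "dy": -0.002, "dz": 0, "wx": -24.4, "wy": 0, "wz": 0, "gripper": -1},
    {"dx": 0.12, "dy": -0.002, "dz": 0, "wx": -24.4, "wy": 0, "wz": 0, "gripper": -1},
    {"dx": 0.13, "dy": -0.002, "dz": 0, "wx": -24.4, "wy": 0, "wz": 0, "gripper": -1},
  ],
)

```text
clock: 9.3
position: [595.5, -93.4, 91.6]
ee_rot: [-0.461, 0.537, 0.464, 0.533]
contact_force: [-0.5, 0.5, -0.7]
gripper_width: 85.7
```

```bash
python3 wl.py c2; python3 look.py c2s scene
```

```text
t 9.3 pos [595.5 -93.4  91.6] phi_y 2.997 xax [-0.008 -0.001 -1.   ] j [ 0.113  0.481 -0.221  0.    -0.877 -0.258] F [-0.5  0.5 -0.7] M [-0.02  0.   -0.03] w 85.7
d [-0.1093 -0.0032  0.0004] w [-0.17 -0.15 -0.51] |d| 0.109
d [-0.0083 -0.0042  0.0007] w [-0.17 -0.15 -0.51] |d| 0.009
t 9.3 pos [595.1 -93.4  90.8] phi_y 2.997 xax [-0.009 -0.001 -1.   ] j [ 0.113  0.482 -0.221  0.    -0.877 -0.258] F [-0.1  0.7 -1.2] M [-0.01  0.04  0.02] w 85.4
stand frame tcp -4.282939557322308 -0.0037601178394046225 90.75661335964169
```

View pics/c2.png

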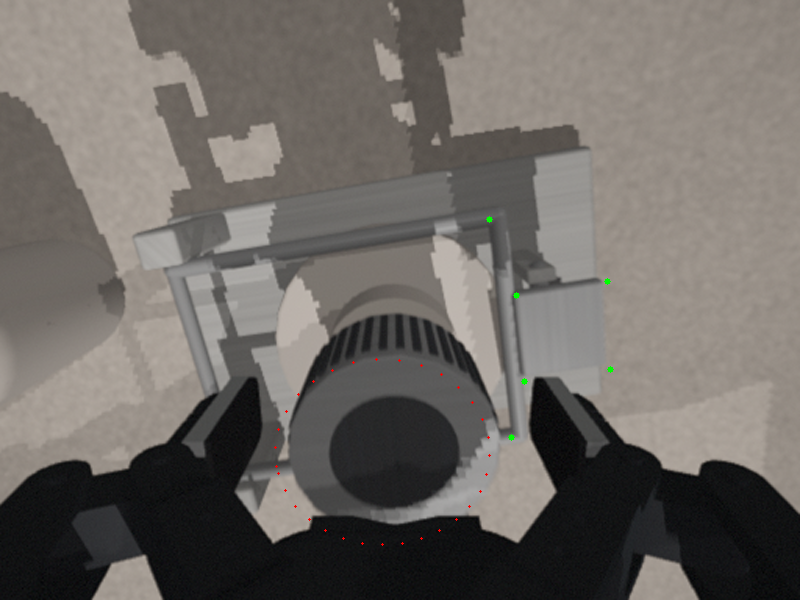

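View pics/c2s.png

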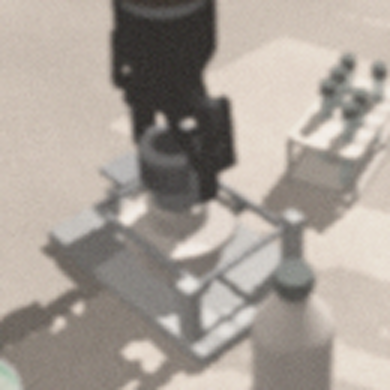

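Request:
arm_command(
  rows=[
    {"dx": 0, "dy": 0, "dz": 0, "wx": 0, "wy": 0, "wz": -0.5, "gripper": -0.5},
    {"dx": 0, "dy": 0, "dz": 0, "wx": 0, "wy": 0, "wz": -0.5, "gripper": 0},
    {"dx": 0, "dy": 0, "dz": 0, "wx": 0, "wy": 0, "wz": -0.5, "gripper": 1},
    {"dx": 0, "dy": 0, "dz": 0, "wx": 0, "wy": 0, "wz": -0.5, "gripper": 1},
    {"dx": 0, "dy": 0, "dz": 0, "wx": 0, "wy": 0, "wz": -0.5, "gripper": 1},
    {"dx": 0, "dy": 0, "dz": 0, "wx": 0, "wy": 0, "wz": -0.5, "gripper": 1},
    {"dx": 0, "dy": 0, "dz": 0, "wx": 0, "wy": 0, "wz": -0.5, "gripper": 1},
    {"dx": 0, "dy": 0, "dz": 0, "wx": 0, "wy": 0, "wz": -0.5, "gripper": 1},
  ],
)

```text
clock: 10.2
position: [596.1, -93.4, 92.6]
ee_rot: [-0.464, 0.535, 0.462, 0.535]
contact_force: [-1.3, 0.7, 3.2]
gripper_width: 54.5
```

```bash
python3 wl.py c3; python3 look.py c3s scene
```

```text
t 10.2 pos [596.1 -93.4  92.6] phi_y 2.998 xax [ 0.002 -0.003 -1.   ] j [ 0.114  0.476 -0.227  0.004 -0.866 -0.26 ] F [-1.3  0.7  3.2] M [ 0.2   0.34 -0.02] w 54.5
d [-0.1074 -0.0035  0.0003] w [-0.13 -0.14  0.13] |d| 0.107
d [-0.0064 -0.0032  0.0006] w [-0.13 -0.14  0.13] |d| 0.007
t 10.2 pos [596.1 -93.4  92.6] phi_y 2.998 xax [ 0.002 -0.003 -1.   ] j [ 0.114  0.476 -0.227  0.004 -0.866 -0.26 ] F [-0.8  0.5  4.5] M [0.13 0.36 0.06] w 54.6
stand frame tcp -3.2726534021455183 -0.07047699447901357 92.57254857397922
```

View pics/c3.png

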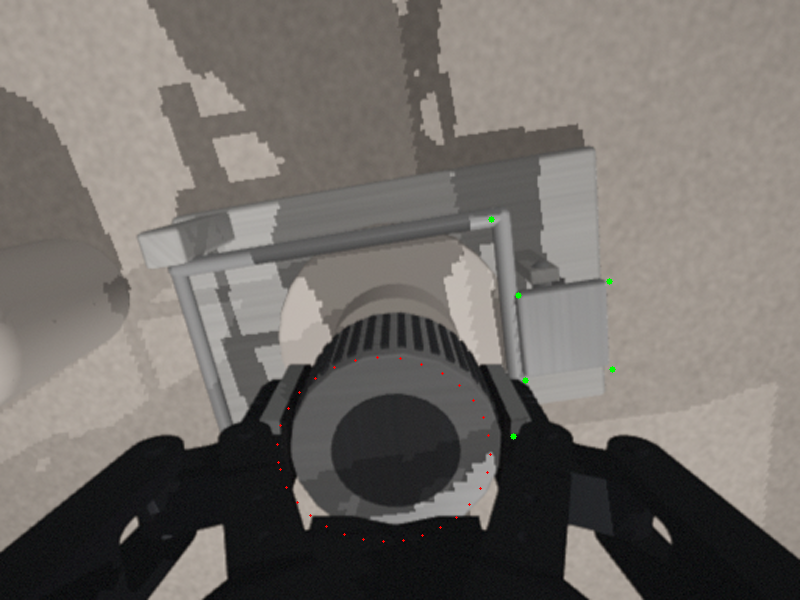

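View pics/c3s.png

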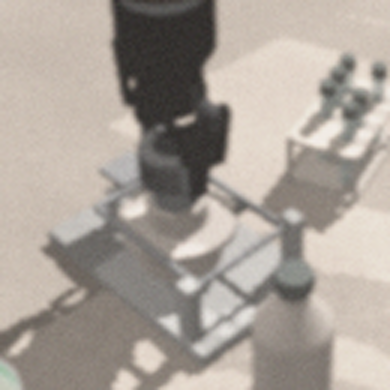

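Request:
arm_command(
  rows=[
    {"dx": 0.001, "dy": 0, "dz": 0, "wx": 0, "wy": 0, "wz": 0, "gripper": 1},
    {"dx": 0.002, "dy": 0, "dz": 0, "wx": 0, "wy": 0, "wz": 0, "gripper": 1},
    {"dx": 0.003, "dy": 0, "dz": 0, "wx": 0, "wy": 0, "wz": 0, "gripper": 1},
    {"dx": 0.004, "dy": 0, "dz": 0, "wx": 0, "wy": 0, "wz": 0, "gripper": 1},
    {"dx": 0.004, "dy": 0, "dz": 0, "wx": 2.5, "wy": 0, "wz": 0, "gripper": 1},
    {"dx": 0.004, "dy": 0, "dz": 0, "wx": 5, "wy": 0, "wz": 0, "gripper": 1},
    {"dx": 0.004, "dy": 0, "dz": 0, "wx": 7.5, "wy": 0, "wz": 0, "gripper": 1},
    {"dx": 0.004, "dy": 0, "dz": 0, "wx": 10, "wy": 0, "wz": 0, "gripper": 1},
  ],
)

```text
clock: 11.1
position: [596.1, -93.5, 90.8]
ee_rot: [-0.416, 0.573, 0.413, 0.573]
contact_force: [-5.8, 1.9, 15.4]
gripper_width: 55.2
```

```bash
python3 -c "
from h import *
st()"
```

```text
t 11.1 pos [596.1 -93.5  90.8] phi_y 2.823 xax [ 0.002 -0.004 -1.   ] j [ 0.114  0.478 -0.23   0.005 -0.861 -0.436] F [-5.8  1.9 15.4] M [0.68 1.82 0.1 ] w 55.2
```

Request:
arm_command(
  rows=[
    {"dx": 0.002, "dy": 0, "dz": 0, "wx": 2.5, "wy": 0, "wz": 0, "gripper": 1},
    {"dx": 0.002, "dy": 0, "dz": 0, "wx": 5, "wy": 0, "wz": 0, "gripper": 1},
    {"dx": 0.002, "dy": 0, "dz": 0, "wx": 7.5, "wy": 0, "wz": 0, "gripper": 1},
    {"dx": 0.002, "dy": 0, "dz": 0, "wx": 10, "wy": 0, "wz": 0, "gripper": 1},
    {"dx": 0.002, "dy": 0, "dz": 0, "wx": 12.5, "wy": 0, "wz": 0, "gripper": 1},
    {"dx": 0.002, "dy": 0, "dz": 0, "wx": 15, "wy": 0, "wz": 0, "gripper": 1},
    {"dx": 0.002, "dy": 0, "dz": 0, "wx": 17.5, "wy": 0, "wz": 0, "gripper": 1},
    {"dx": 0.002, "dy": 0, "dz": 0, "wx": 20, "wy": 0, "wz": 0, "gripper": 1},
  ],
)

```text
clock: 11.9
position: [596.1, -93.5, 90.9]
ee_rot: [-0.31, 0.636, 0.307, 0.636]
contact_force: [-5.3, 2.0, 14.0]
gripper_width: 54.7
```

```bash
python3 look.py d1 scene wrist
```

```text
t 11.9 pos [596.1 -93.5  90.9] phi_y 2.474 xax [ 0.003 -0.004 -1.   ] j [ 0.115  0.478 -0.23   0.006 -0.861 -0.787] F [-5.3  2.  14. ] M [0.77 1.69 0.13] w 54.7
stand frame tcp -3.3189002569537593 -0.14947254594994186 90.94888744585393
```

View pics/d1.png

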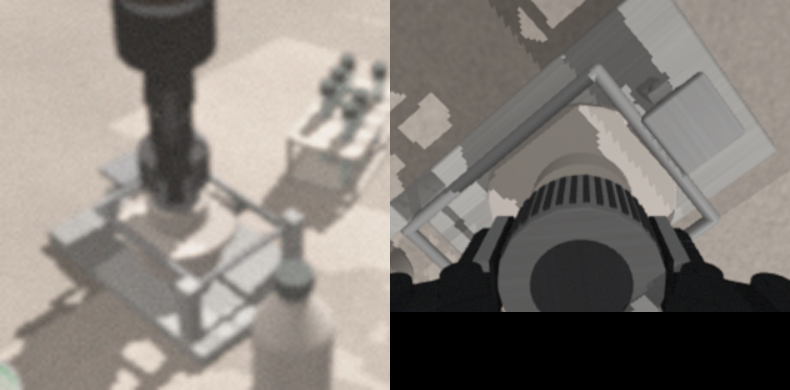

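Request:
arm_command(
  rows=[
    {"dx": 0.002, "dy": 0, "dz": 0, "wx": 2.5, "wy": 0, "wz": 0, "gripper": 1},
    {"dx": 0.002, "dy": 0, "dz": 0, "wx": 5, "wy": 0, "wz": 0, "gripper": 1},
    {"dx": 0.002, "dy": 0, "dz": 0, "wx": 7.5, "wy": 0, "wz": 0, "gripper": 1},
    {"dx": 0.002, "dy": 0, "dz": 0, "wx": 10, "wy": 0, "wz": 0, "gripper": 1},
    {"dx": 0.002, "dy": 0, "dz": 0, "wx": 12.5, "wy": 0, "wz": 0, "gripper": 1},
    {"dx": 0.002, "dy": 0, "dz": 0, "wx": 15, "wy": 0, "wz": 0, "gripper": 1},
    {"dx": 0.002, "dy": 0, "dz": 0, "wx": 17.5, "wy": 0, "wz": 0, "gripper": 1},
    {"dx": 0.002, "dy": 0, "dz": 0, "wx": 20, "wy": 0, "wz": 0, "gripper": 1},
  ],
)

```text
clock: 12.8
position: [596.1, -93.5, 91.0]
ee_rot: [-0.195, 0.68, 0.191, 0.681]
contact_force: [-5.0, 2.1, 15.4]
gripper_width: 54.9
```

```bash
python3 -c "
from h import *
st()"
```

```text
t 12.8 pos [596.1 -93.5  91. ] phi_y 2.124 xax [ 0.003 -0.005 -1.   ] j [ 0.115  0.478 -0.231  0.006 -0.86  -1.136] F [-5.   2.1 15.4] M [0.7  1.74 0.16] w 54.9
```

Request:
arm_command(
  rows=[
    {"dx": 0.002, "dy": 0, "dz": 0, "wx": 2.5, "wy": 0, "wz": 0, "gripper": 1},
    {"dx": 0.002, "dy": 0, "dz": 0, "wx": 5, "wy": 0, "wz": 0, "gripper": 1},
    {"dx": 0.002, "dy": 0, "dz": 0, "wx": 7.5, "wy": 0, "wz": 0, "gripper": 1},
    {"dx": 0.002, "dy": 0, "dz": 0, "wx": 10, "wy": 0, "wz": 0, "gripper": 1},
    {"dx": 0.002, "dy": 0, "dz": 0, "wx": 12.5, "wy": 0, "wz": 0, "gripper": 1},
    {"dx": 0.002, "dy": 0, "dz": 0, "wx": 15, "wy": 0, "wz": 0, "gripper": 1},
    {"dx": 0.002, "dy": 0, "dz": 0, "wx": 17.5, "wy": 0, "wz": 0, "gripper": 1},
    {"dx": 0.002, "dy": 0, "dz": 0, "wx": 20, "wy": 0, "wz": 0, "gripper": 1},
  ],
)

```text
clock: 13.6
position: [596.1, -93.4, 90.8]
ee_rot: [-0.074, 0.702, 0.07, 0.704]
contact_force: [-4.4, 1.8, 11.5]
gripper_width: 54.8
```

```bash
python3 -c "
from h import *
st()"
```

```text
t 13.6 pos [596.1 -93.4  90.8] phi_y 1.774 xax [ 0.004 -0.005 -1.   ] j [ 0.115  0.478 -0.231  0.007 -0.859 -1.487] F [-4.4  1.8 11.5] M [0.65 1.4  0.08] w 54.8
```

Request:
arm_command(
  rows=[
    {"dx": 0.002, "dy": 0, "dz": 0, "wx": 0, "wy": 0, "wz": 0, "gripper": 1},
    {"dx": 0.0025, "dy": 0, "dz": 0, "wx": 2, "wy": 0, "wz": 0, "gripper": 1},
    {"dx": 0.0025, "dy": 0, "dz": 0, "wx": 4, "wy": 0, "wz": 0, "gripper": 1},
    {"dx": 0.0025, "dy": 0, "dz": 0, "wx": 6, "wy": 0, "wz": 0, "gripper": 1},
    {"dx": 0.0025, "dy": 0, "dz": 0, "wx": 8, "wy": 0, "wz": 0, "gripper": 1},
    {"dx": 0.0025, "dy": 0, "dz": 0, "wx": 10, "wy": 0, "wz": 0, "gripper": 1},
    {"dx": 0.0025, "dy": 0, "dz": 0, "wx": 12, "wy": 0, "wz": 0, "gripper": 1},
    {"dx": 0.0025, "dy": 0, "dz": 0, "wx": 14, "wy": 0, "wz": 0, "gripper": 1},
  ],
)

```text
clock: 14.4
position: [596.1, -93.4, 88.5]
ee_rot: [0.013, 0.706, -0.017, 0.708]
contact_force: [-1.9, 0.8, 5.1]
gripper_width: 54.6
```

```bash
python3 -c "
from h import *
st()"
```

```text
t 14.4 pos [596.1 -93.4  88.5] phi_y 1.529 xax [ 0.003 -0.005 -1.   ] j [ 0.115  0.48  -0.234  0.007 -0.854 -1.733] F [-1.9  0.8  5.1] M [0.31 0.62 0.03] w 54.6
```

The collar has dropped 2.3 mm below the pin stop at only 5 N, so it has entered the keyway. Now I'll push it home.

Request:
arm_command(
  rows=[
    {"dx": 0.001, "dy": 0, "dz": 0, "wx": 0, "wy": 0, "wz": 0, "gripper": 1},
    {"dx": 0.002, "dy": 0, "dz": 0, "wx": 0, "wy": 0, "wz": 0, "gripper": 1},
    {"dx": 0.003, "dy": 0, "dz": 0, "wx": 0, "wy": 0, "wz": 0, "gripper": 1},
    {"dx": 0.004, "dy": 0, "dz": 0, "wx": 0, "wy": 0, "wz": 0, "gripper": 1},
    {"dx": 0.005, "dy": 0, "dz": 0, "wx": 0, "wy": 0, "wz": 0, "gripper": 1},
    {"dx": 0.006, "dy": 0, "dz": 0, "wx": 0, "wy": 0, "wz": 0, "gripper": 1},
    {"dx": 0.006, "dy": 0, "dz": 0, "wx": 0, "wy": 0, "wz": 0, "gripper": 1},
    {"dx": 0.006, "dy": 0, "dz": 0, "wx": 0, "wy": 0, "wz": 0, "gripper": 1},
  ],
)

```text
clock: 15.2
position: [596.1, -93.4, 83.0]
ee_rot: [0.013, 0.706, -0.016, 0.708]
contact_force: [-2.9, 0.5, 6.6]
gripper_width: 54.9
```

```bash
python3 -c "
from h import *
st()"
```

```text
t 15.2 pos [596.1 -93.4  83. ] phi_y 1.529 xax [ 0.003 -0.005 -1.   ] j [ 0.115  0.487 -0.239  0.007 -0.842 -1.733] F [-2.9  0.5  6.6] M [ 0.42  0.82 -0.07] w 54.9
```

Request:
arm_command(
  rows=[
    {"dx": 0.001, "dy": 0, "dz": 0, "wx": 0, "wy": 0, "wz": 0, "gripper": 1},
    {"dx": 0.002, "dy": 0, "dz": 0, "wx": 0, "wy": 0, "wz": 0, "gripper": 1},
    {"dx": 0.003, "dy": 0, "dz": 0, "wx": 0, "wy": 0, "wz": 0, "gripper": 1},
    {"dx": 0.004, "dy": 0, "dz": 0, "wx": 0, "wy": 0, "wz": 0, "gripper": 1},
    {"dx": 0.0045, "dy": 0, "dz": 0, "wx": 0, "wy": 0, "wz": 0, "gripper": 1},
    {"dx": 0.005, "dy": 0, "dz": 0, "wx": 0, "wy": 0, "wz": 0, "gripper": 1},
    {"dx": 0.005, "dy": 0, "dz": 0, "wx": 0, "wy": 0, "wz": 0, "gripper": 1},
    {"dx": 0.005, "dy": 0, "dz": 0, "wx": 0, "wy": 0, "wz": 0, "gripper": 1},
  ],
)

```text
clock: 16.0
position: [596.2, -93.4, 81.1]
ee_rot: [0.012, 0.705, -0.016, 0.709]
contact_force: [-7.3, 3.1, 19.1]
gripper_width: 54.8
```

```bash
python3 -c "
from h import *
st()"
```

```text
t 16.0 pos [596.2 -93.4  81.1] phi_y 1.530 xax [ 0.004 -0.006 -1.   ] j [ 0.116  0.489 -0.242  0.009 -0.837 -1.733] F [-7.3  3.1 19.1] M [ 0.94  2.16 -0.04] w 54.8
```

Request:
arm_command(
  rows=[
    {"dx": 0.003, "dy": 0, "dz": 0, "wx": 0, "wy": 0, "wz": 0, "gripper": 1},
    {"dx": 0.003, "dy": 0, "dz": 0, "wx": 0, "wy": 0, "wz": 0, "gripper": 1},
    {"dx": 0.003, "dy": 0, "dz": 0, "wx": 0, "wy": 0, "wz": 0, "gripper": 1},
    {"dx": 0.003, "dy": 0, "dz": 0, "wx": 0, "wy": 0, "wz": 0, "gripper": 1},
    {"dx": 0.003, "dy": 0, "dz": 0, "wx": 0, "wy": 0, "wz": 0, "gripper": 1},
    {"dx": 0.003, "dy": 0, "dz": 0, "wx": 0, "wy": 0, "wz": 0, "gripper": 1},
    {"dx": 0.003, "dy": 0, "dz": 0, "wx": 0, "wy": 0, "wz": 0, "gripper": 1},
    {"dx": 0.003, "dy": 0, "dz": 0, "wx": 0, "wy": 0, "wz": 0, "gripper": 1},
  ],
)

```text
clock: 16.8
position: [596.2, -93.4, 81.1]
ee_rot: [0.012, 0.705, -0.016, 0.709]
contact_force: [-6.4, 3.0, 19.2]
gripper_width: 54.4
```

```bash
python3 look.py e1 scene; python3 wl.py e1w 120
```

```text
t 16.8 pos [596.2 -93.4  81.1] phi_y 1.531 xax [ 0.005 -0.007 -1.   ] j [ 0.116  0.489 -0.243  0.01  -0.835 -1.733] F [-6.4  3.  19.2] M [0.9  2.13 0.01] w 54.4
stand frame tcp -3.231832708987451 -0.0591832890850791 81.13326908382906
t 16.9 pos [596.2 -93.4  81.1] phi_y 1.531 xax [ 0.005 -0.007 -1.   ] j [ 0.116  0.489 -0.243  0.01  -0.835 -1.733] F [-7.   2.6 19.1] M [ 0.94  2.18 -0.01] w 54.7
d [-0.1188 -0.0005  0.0038] w [-8.415e+01 -2.000e-02  5.200e-01] |d| 0.119
d [-0.0178  0.0001  0.0033] w [-8.415e+01 -2.000e-02  5.200e-01] |d| 0.018
```

View pics/e1.png

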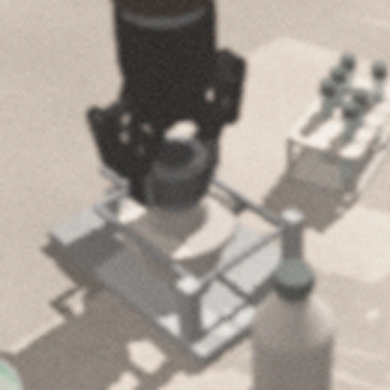

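View pics/e1w.png

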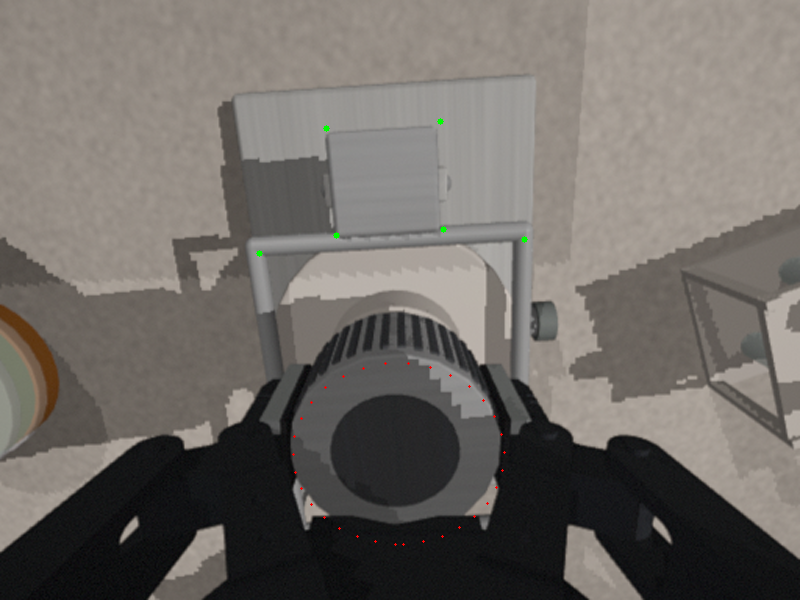

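```bash
python3 -c "
from h import *
st();print(arm.job_done());st()"
```

```text
t 16.9 pos [596.2 -93.4  81.1] phi_y 1.531 xax [ 0.005 -0.007 -1.   ] j [ 0.116  0.489 -0.243  0.01  -0.835 -1.733] F [-7.4  2.3 18.4] M [ 0.87  2.13 -0.06] w 55.0
the job is handed in; nothing more can be done
None
the job is handed in; nothing more can be done
```

The clamp is shut and the collar is held home on the aluminium/white stand, and I handed the job in at 16.9 s of the 72 s allowed.

- **Clamp:** I swung it down along its arc with closed fingers and pressed the tab to a hard stop at about 21 N. After I let go it stayed shut, both straight away and in the last wrist picture.
- **Collar:** I gripped it once and turned it about 1.47 rad clockwise under about 15 N. It dropped into the keyway, and I pushed it down to a hard stop.
- **Final hold:** the push is about 19 N against a spring of about 8 N, still gripped at about 55 mm.

**Checks:**
- The drop from the pin stop to the final stop measured 9.8 mm, against 10 mm expected.
- The last wrist picture showed no slip of the collar in the grip.
- The dishes, rack and bottle were not touched.
- Two measurements disagreed with the first camera fit. The collar's axis came out about 3 mm nearer the robot, and the tab stopped 1.8 mm lower than nominal. I put both down to calibration error and set the collar's position from the wrist camera.

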